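# Unfold the crank and raise the bottle against the filling seal

## Task

The white bottle stands on the lift of the filling station. Fold out the crank handle that lies flat on the handwheel until it stands upright, then turn the wheel clockwise (seen from above) by that handle to raise the bottle until its mouth is pressed firmly against the seal hidden inside the filling head: you feel the crank get clearly heavier. Stop there before the bottle is crushed, let go, and leave the bottle clamped, the handle standing and the spare bottles and the jar around the station where they are.

Things in the scene. Friction and masses are not known exactly. Their poses are not given: they have to be found in the camera images.
- wheel_hub (a point): centre of the top face of the level round aluminium handwheel (132 mm across, 12 mm thick), 94 mm above the table, on a round grey housing 96 mm across. The point turns with the wheel; its x axis points from the hub to the handle's pivot. The wheel may be at the station's left or right, with the pivot in any direction.
- wheel (a joint): turn of the wheel in rad: 0 at the start (lower stop), grows clockwise seen from above. One turn raises the lift 30 mm. 0.4 N m of friction holds it where it is left; that is 7 to 8 N along the circle at the handle in free rise (2 to 5 N read when paused). Each 10 N of seal pressure adds about 0.9 N there; 4 to 5 N more than in free rise is a firm seal, 9 N more crushes the bottle.
- handle_pivot (a point): the handle's fold hinge, between two steel lugs (32 mm over both, 19 mm tall) 55 mm from the wheel's axis and 14 mm above its top face. The hinge axis is level and tangential to the wheel. The point turns with the handle: its -x axis points along the handle from pivot to tip, its y axis is the hinge axis.
- handle (a joint): fold angle of the handle in rad: 0 lies flat, pointing from the pivot across the hub; 1.57 stands upright; stop at 1.6. Hinge friction 0.06 N m holds it at any angle.
- handle_grip (a point): point on the axis of the handle's black round sleeve, 55 mm from the pivot. The sleeve is 18 mm in diameter and reaches from 13 to 77 mm from the pivot; it spins freely about its own axis, so it can be gripped tight while cranking. Folded, its axis is 14 mm above the wheel's top face and it lies across the hub. Same axes as handle_pivot.
- bottle: the white plastic bottle, 140 mm tall, 56 mm across, neck 34 mm across, 0.2 to 0.4 kg; origin at the centre of its underside, z up. It stands in the lift's shallow rim, under the filling head.
- lift: the round aluminium lift plate (80 mm across, 8 mm thick, with a rim 8 mm high that locates the bottle), origin at the centre of its underside; moves only up, driven by the wheel. Seal pressure is the force between bottle and lift (the bottle's weight is 2 to 4 N of it).
- head: the filling head on a column on the bottle's far side; origin at the centre of the lower edge of its steel skirt (64 mm outside, 56 inside), straight over the bottle, 16 to 26 mm above its mouth at the start; the neck enters it. The sprung seal (about 12 N per mm) is out of sight inside, 4 to 18 mm above the skirt's edge, different every time. The head's top is 95 mm above the origin.
- spare_a: a spare bottle like the task's, loose on the table at the station's right end, farther from the robot than the jar; origin under its centre
- spare_b: another such spare bottle at the station's left end, the farther from the robot of two; origin under its centre
- spare_c: another such spare bottle at the station's left end, the nearer of two; origin under its centre
- jar: an amber glass jar with white cap, 64 mm across, 85 mm high, at the station's right end; origin under its centre
- sleeve: the handle's freely spinning black sleeve itself (18 mm in diameter, 64 mm long); origin on its axis at the end nearer the pivot, 13 mm from the pivot; -x along the handle to the tip, y and z spin with it
There are look-alikes about, which are no part of the job. Leave any orange or pink look-alike of the bottle alone.

How it is judged (in metres and radians):
On the way, in this order (a step that is already met when the one before it is completed fails the run):
1. the crank handle is folded out to stand upright, before the wheel is turned (value of joint handle above 1.35 rad and value of joint wheel below 0.6 rad), for 0.2 s.
2. the wheel is turned clockwise by the robot holding the upright handle (value of joint handle above 1.25 rad and value of joint wheel above 1.5 rad and contact force between the fingers and sleeve above 1 N), for 0.2 s.
At the end, for the whole second after the job is handed in: the bottle stands upright on the lift (within 0.08 rad, 6 mm of its centre), at rest and clamped against the seal with 25 to 85 N between bottle and lift, and the handle is still upright (over 1.25 rad) (contact force between bottle and lift between 25 and 85 N and value of joint handle above 1.25 rad and angle between bottle's own z axis and vertical below 0.08 rad and horizontal distance between bottle and lift below 0.006 m and linear speed of bottle below 0.01 m/s); the robot touches nothing.
It fails at once if the bottle is crushed: more than 110 N between bottle and lift (contact force between bottle and lift above 110 N).
It fails at once if a spare bottle or the jar is knocked or moved by over 30 mm (distance of any of spare_a, spare_b, spare_c, jar from where it was at the start of the episode above 0.03 m).
It also fails if it takes over 69 s, if anything falls off the work surface, if the arm or the gripper's body presses on something with over 40 N, if the wrist force passes 120 N, or if a joint passes its speed limit or range.

## Robot

A 6-joint arm with a two-finger parallel gripper is mounted at the origin on the work surface. World frame = base frame: x ahead of the robot, y to its left, z up, the work surface at z = 0. Lengths are in m, angles in degrees, forces in N, time in s.
With the tool pointing down it reaches from about 0.275 to 0.725 m from the base axis. Payload 5.6 kg.
Tool frame: the origin (TCP) lies at the very end of the fingers, on their centre line; the grasp point (between the pads) lies behind it (robot.grip_point_offset is the y of the grasp point in the tool frame, in m); y points along the fingers, z is the direction in which the jaws open and shut, and the axes are right-handed (so a half turn about y gives the same grasp; the last joint's range is limited). The gripper opens to 85 mm and grips with 20 to 120 N. Pads are 22 mm wide; open, the fingers measure 114 mm over their backs; the gripper's body (76 mm by 85 mm) begins 54 mm behind the grasp point. The pads swing forward as they close: fully open they stand 13 mm farther back than shut.
Start: joints at [80.764, 14.616, 6.199, 0, -81.583, -16.306], TCP at [0.237, 0.496, 0.231] pointing down, gripper open.
Joint ranges: [-168.99, 168.99], [-69.2, 112.95], [-62.41, 85.93], [-164.36, 98.24], [-168.68, -3.75], [-174.98, 174.98]. Speed limits (degrees/s): [147.25, 147.25, 180, 180, 180, 180].

## Interface

Orientations are given as [roll, pitch, yaw] about the fixed x, y, z axes, in that order (R = Rz(yaw) Ry(pitch) Rx(roll)).
In Python, from workcell import robot, jaws, solver, state, get_image, workorder gives the robot as it stands. The module is installed in compiled form; this text tells all that it offers. Calls block until the motion is done:
- robot.goto(position, orientation): joint-space move of the TCP to a pose.
- robot.servo_line(position, max_speed=0.15, rot=None): straight line of the TCP; rot=None keeps the orientation; max_speed is the mean speed in m/s.
- robot.move_joints(angles): joint-space move.
- jaws.move_gripper(opening, newtons=None): finger opening in m; newtons is the grip in N (None keeps the last); returns when the fingers have stopped.
- robot.hold(seconds).
- solver.inverse_kinematics(position, orientation): joint angles nearest the present ones, or None.
- state(): the state.
- get_image(name): name is "scene" or "top" or "wrist"; returns a dict with "color" (384x512x3 uint8, red, green, blue), "depth" (384x512 float32, m along the optical axis (not along the pixel's ray), 0 where there is no reading), "intrinsics" (3x3 intrinsics, pixels), "rvec" (rotation vector, rad) and "tvec" (3), from world to camera coordinates, as OpenCV has them. Camera axes: x right, y down, z forward; pixel columns grow to the right and rows downward; lengths in m; the calibration is good to about 2 mm. The wrist camera is an equidistant fisheye: a pixel r from the principal point sees the ray r / f radians off the axis. A picture is of the moment at which its call begins.
A pose or a line that the arm cannot do raises robot.Unreachable and nothing moves.
- workorder.finish_job(): hands the job in, once; it reports no verdict.
The state is a dict: "time": time; "q": joint angles; "joint_velocities": joint speeds; "joint_efforts": joint torques, N m; "eef_pos": TCP position; "eef_rot": TCP orientation; "ft_force": force on the tool from outside, world axes, zero at the start; "wrist_torque": the same for the moment, N m; "grip_width": finger opening in m.
Only numpy, scipy, OpenCV 4.12 (cv2) and the standard library are available. Lean on these libraries where they do the work, as an engineer would, in place of code of your own. Each camera call takes 0.05 s, during which the arm holds its last target.

## Working session

There is one attempt and no reset: what is moved stays moved. The work goes in short steps, each a Python script; the robot and the scene stay as the last script left them, time stands still between calls to the robot, and variables do not carry over. Pictures are saved under pics/ and viewed, and the job is handed in when it is done.

```bash
ls; mkdir -p pics; python3 - <<'E'
from workcell import robot, jaws, solver, state, get_image
import cv2, numpy as np
s=state(); print(s, robot.grip_point_offset)
for n in ["scene","top","wrist"]:
    im=get_image(n); np.savez(f"pics/{n}0.npz",**im)
    cv2.imwrite(f"pics/{n}0.png",im["color"][:,:,::-1])
    print(n,im["intrinsics"].tolist(),im["rvec"],im["tvec"], (im["depth"]>0).mean())
E
```

```text
pics
{'time': 0.0, 'q': array([ 8.07648104e+01,  1.46538837e+01,  6.12931316e+00, -2.70020788e-02,
       -8.15823990e+01, -1.63073525e+01]), 'joint_velocities': array([-0.04259976,  0.12702118, -0.03033398,  0.04517468,  0.02824427,
        0.08522093]), 'joint_efforts': array([-3.35628511e-04, -3.86626482e+01,  2.37938941e+01,  5.36501169e+00,
       -6.09552997e-03, -1.37054025e-05]), 'eef_pos': array([0.23687495, 0.49582311, 0.23037922]), 'eef_rot': array([-8.98898349e+01,  4.40675636e-03,  1.54453484e+02]), 'ft_force': array([ 0.30809787, -0.00054381, -0.35140608]), 'wrist_torque': array([-0.03103431, -0.02719815, -0.05076518]), 'grip_width': 0.08568865654460793} -0.0187
scene [[394.1577418965369, 0.0, 260.26208469418157], [0.0, 394.1577418965369, 202.47067420516555], [0.0, 0.0, 1.0]] [ 2.05850345  0.73026467 -0.40013153] [-0.44034378 -0.05385559  1.49193185] 0.9961446126302084
top [[363.45930445890843, 0.0, 255.0875439993649], [0.0, 363.45930445890843, 187.04994891883328], [0.0, 0.0, 1.0]] [ 2.16487891 -2.17867535  0.08164299] [0.03308833 0.57021897 1.04231102] 0.996185302734375
wrist [[297.3186396354542, 0.0, 258.33306211931307], [0.0, 297.3186396354542, 185.7424406085283], [0.0, 0.0, 1.0]] [-1.56617625  2.48234694  0.4134876 ] [ 0.55156029 -0.04400843  0.3809094 ] 0.9959513346354166
```

View pics/scene0.png

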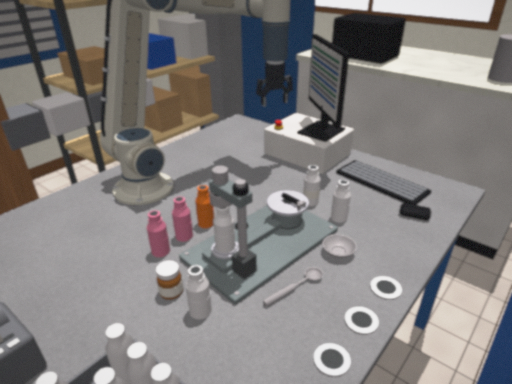

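View pics/top0.png

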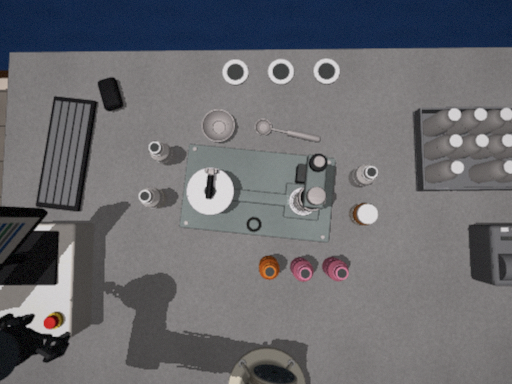

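View pics/wrist0.png

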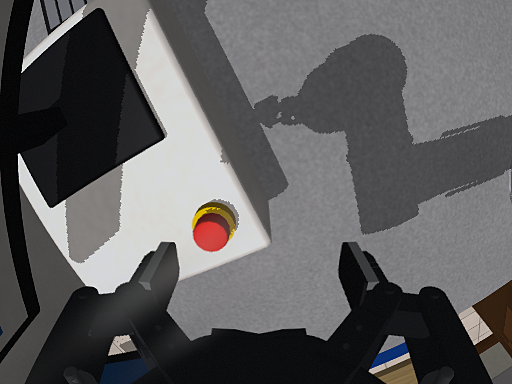

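The scene view shows the station. In the top view the wheel is at about (210,191) with a dark handle across it, the station bottle is at (303,203) and the head is at (316,196). The spares are at (160,151), (149,197) and (367,175), and the jar is at (366,214). The orange and pink look-alikes at (269,268), (303,269) and (338,269) are to be left alone. Next I'll measure the wheel.

```bash
cat > h.py <<'E'
import numpy as np, cv2
def cam(im):
    R=cv2.Rodrigues(im["rvec"])[0]; t=np.asarray(im["tvec"]).ravel()
    return im["intrinsics"],R,t
def ray_plane(im,uv,z):
    K,R,t=cam(im); uv=np.atleast_2d(uv).astype(float)
    d=np.c_[(uv-K[:2,2])/[K[0,0],K[1,1]],np.ones(len(uv))]@R
    c=-R.T@t
    return c+d*((z-c[2])/d[:,2])[:,None]
def cloud(im):
    K,R,t=cam(im); h,w=im["depth"].shape
    u,v=np.meshgrid(np.arange(w),np.arange(h)); D=im["depth"]
    p=np.stack([(u-K[0,2])/K[0,0]*D,(v-K[1,2])/K[1,1]*D,D],-1)
    return (p-t)@R
E
python3 - <<'E'
from h import *
im=dict(np.load("pics/top0.npz")); P=cloud(im); C=im["color"].astype(int)
cv2.imwrite("pics/wheelcrop.png",cv2.resize(im["color"][120:250,130:260,::-1],None,fx=4.6,fy=4.6,interpolation=cv2.INTER_CUBIC))
Z=P[:,:,2]
sub=np.zeros(Z.shape,bool); sub[155:230,175:250]=1
m=sub&(Z>.085)&(Z<.2)
print(m.sum(),np.percentile(Z[m],[5,50,95]))
# wheel disc outline: z>.085
cs,_=cv2.findContours(m.astype(np.uint8),cv2.RETR_EXTERNAL,cv2.CHAIN_APPROX_NONE)
c=max(cs,key=cv2.contourArea); hull=cv2.convexHull(c)[:,0]
w=ray_plane(im,c[:,0],.094)[:,:2].astype(np.float32)
print(cv2.minEnclosingCircle(w)); print(cv2.fitEllipse(w))
dark=sub&(C.sum(2)<150)&(Z>.09)
ys,xs=np.nonzero(dark); print(len(xs),xs.mean(),ys.mean())
w=ray_plane(im,np.c_[xs,ys],.112); print(cv2.minAreaRect(w[:,:2].astype(np.float32)), w.mean(0)); print(np.percentile(Z[dark],[5,50,95]))
hi=sub&(Z>.1); ys,xs=np.nonzero(hi)
for x,y in list(zip(xs,ys))[::3]: print(x,y,P[y,x].round(3),C[y,x])
E
```

```text
1786 [0.09089967 0.09418765 0.11495981]
((0.5539183020591736, 0.15188367664813995), 0.06584963202476501)
((0.5538415908813477, 0.15180695056915283), (0.12848606705665588, 0.12952719628810883), 149.05215454101562)
140 209.52857142857144 187.2357142857143
((0.5652813911437988, 0.15156783163547516), (0.05697871744632721, 0.018918925896286964), 0.2382243275642395) [0.5632239  0.15148149 0.112     ]
[0.09550684 0.1149864  0.11874231]
188 163 [0.478 0.018 1.088] [123 130 129]
207 168 [0.616 0.159 0.112] [167 163 164]
208 169 [0.614 0.157 0.102] [137 131 131]
211 169 [0.612 0.147 0.115] [177 168 169]
214 169 [0.613 0.14  0.112] [139 135 135]
217 169 [0.613 0.131 0.113] [144 141 143]
207 170 [0.61  0.158 0.114] [135 129 129]
210 170 [0.61  0.15  0.113] [182 174 172]
213 170 [0.609 0.142 0.116] [158 153 153]
216 170 [0.61  0.134 0.112] [149 143 143]
206 171 [0.607 0.161 0.115] [154 147 146]
209 171 [0.607 0.153 0.113] [190 182 182]
212 171 [0.607 0.145 0.115] [189 182 181]
215 171 [0.607 0.137 0.111] [183 176 175]
206 172 [0.605 0.161 0.113] [147 144 143]
209 172 [0.604 0.153 0.115] [193 185 
[... 1836 characters left out ...]
.15  0.115] [18 20 22]
206 193 [0.548 0.161 0.112] [26 27 29]
209 193 [0.547 0.153 0.114] [39 41 41]
212 193 [0.548 0.145 0.113] [28 29 28]
208 194 [0.545 0.155 0.117] [42 40 41]
211 194 [0.545 0.147 0.112] [18 17 21]
207 195 [0.542 0.158 0.112] [39 35 34]
210 195 [0.542 0.15  0.115] [22 23 24]
206 196 [0.539 0.161 0.113] [25 27 28]
209 196 [0.539 0.152 0.118] [30 31 29]
212 196 [0.54  0.145 0.109] [81 82 83]
207 197 [0.537 0.158 0.115] [33 36 34]
210 197 [0.537 0.149 0.117] [19 17 19]
206 198 [0.534 0.161 0.114] [143 142 143]
209 198 [0.534 0.152 0.116] [102 102 104]
212 204 [0.518 0.146 0.1  ] [218 217 217]
229 214 [0.478 0.018 1.088] [121 129 129]
213 224 [0.478 0.018 1.088] [123 130 130]
```

View pics/wheelcrop.png

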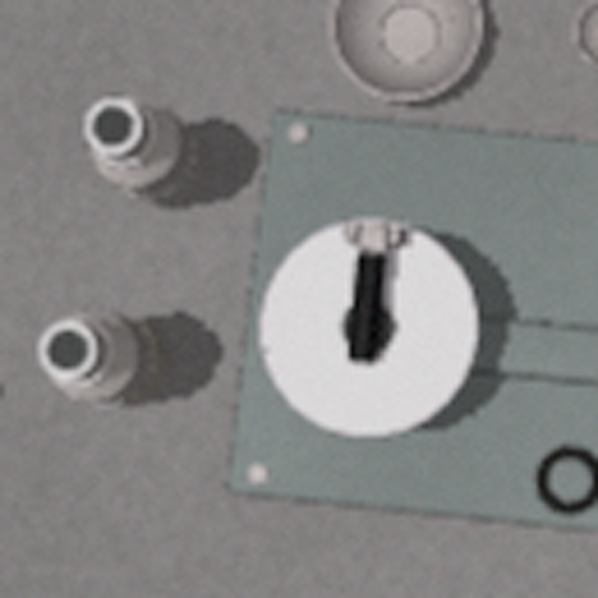

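The crop confirms a single wheel: the dark sleeve runs from the lugs at about (376,235) in the crop, across the hub to about (362,360). I'll check the axis direction, the head and spare clearances, and IK.

```bash
python3 - <<'E'
from h import *
from workcell import solver
im=dict(np.load("pics/top0.npz")); P=cloud(im); C=im["color"].astype(int); Z=P[:,:,2]
sub=np.zeros(Z.shape,bool); sub[165:200,200:220]=1
m=sub&(Z>.105)&(Z<.125); 
dk=m&(C.sum(2)<130); dk[:177]=0
p=P[dk][:,:2]; # handle axis via per-row centre
l=cv2.fitLine(p.astype(np.float32),cv2.DIST_L2,0,.001,.001).ravel(); print("sleeve line",l,np.degrees(np.arctan2(l[1],l[0])),p.min(0),p.max(0))
lug=m&(C.sum(2)>250); lug[176:]=0
q=P[lug]; print("lug",q.mean(0),q.min(0),q.max(0),cv2.minAreaRect(q[:,:2].astype(np.float32)))
# scene camera check of the wheel
s=dict(np.load("pics/scene0.npz")); Q=cloud(s)
mm=(abs(Q[:,:,2]-.094)<.006)&(abs(Q[:,:,0]-.554)<.09)&(abs(Q[:,:,1]-.152)<.09)
print("scene wheel",cv2.minEnclosingCircle(Q[mm][:,:2].astype(np.float32)))
for n,u in dict(spA=(367,175),spB=(160,151),spC=(149,197),jar=(366,214),bottle=(303,203),head=(316,196),col=(318,162)).items(): print(n,P[u[1],u[0]].round(3))
for lo,hi in [(.2,.36)]:
    a=P[(Z>lo)&(Z<hi)&(P[...,1]<.15)&(P[...,1]>-.3)&(P[...,0]>.4)&(P[...,0]<.8)]; print(a.min(0),a.max(0))
for yaw in (-4,176):
  for pos in [(.547,.152,.2),(.547,.152,.1),(.61,.148,.165),(.5,.152,.165),(.554,.207,.165),(.554,.097,.165)]:
    print(yaw,pos,solver.inverse_kinematics(pos,[-90,0,yaw]))
E
```

```text
sleeve line [ 0.9965275  -0.08326405  0.5626276   0.151339  ] -4.7762084 [0.53642867 0.14420505] [0.59086573 0.16156712]
lug [0.60674434 0.14708225 0.11298019] [0.59867159 0.13132363 0.10650716] [0.61560209 0.16445918 0.11738085] ((0.6064291596412659, 0.14812983572483063), (0.032841406762599945, 0.015881527215242386), 83.56352996826172)
scene wheel ((0.5571097135543823, 0.15043187141418457), 0.06819364428520203)
spA [ 0.59  -0.264  0.142]
spB [0.658 0.28  0.14 ]
spC [0.536 0.307 0.139]
jar [ 0.489 -0.275  0.085]
bottle [ 0.513 -0.082  0.258]
head [ 0.526 -0.104  0.307]
col [ 0.6   -0.111  0.305]
[ 0.49485757 -0.13705765  0.21427004] [ 0.62116896 -0.07404178  0.31337097]
-4 (0.547, 0.152, 0.2) [ 3.13105698e+01  1.72377693e+01  5.22595603e+00 -2.54444375e-14
 -7.79881868e+01 -1.25310570e+02]
-4 (0.547, 0.152, 0.1) [ 3.13105698e+01  2.07818094e+01 -4.77737074e+00 -2.54444375e-14
 -6.44408198e+01 -1.25310570e+02]
-4 (0.61, 0.148, 0.165) [ 2.78774093e+01  2.48358553e+01  1.13243789e+01 -2.54444375e-14
 -7.64885237e+01 -1.21877409e+02]
-4 (0.5, 0.152, 0.165) [ 3.40937654e+01  1.32591583e+0
[... 358 characters left out ...]
1.72377693e+01  5.22595603e+00  2.54444375e-14
 -7.79881868e+01  5.46894302e+01]
176 (0.547, 0.152, 0.1) [ 3.13105698e+01  2.07818094e+01 -4.77737074e+00  2.54444375e-14
 -6.44408198e+01  5.46894302e+01]
176 (0.61, 0.148, 0.165) [ 2.78774093e+01  2.48358553e+01  1.13243789e+01  2.54444375e-14
 -7.64885237e+01  5.81225907e+01]
176 (0.5, 0.152, 0.165) [ 3.40937654e+01  1.32591583e+01 -5.35300009e+00  2.54444375e-14
 -7.13878416e+01  5.19062346e+01]
176 (0.554, 0.207, 0.165) [ 3.56216499e+01  2.07980585e+01  5.18515567e+00  2.54444375e-14
 -7.43870972e+01  5.03783501e+01]
176 (0.554, 0.097, 0.165) [ 2.58649208e+01  1.76171594e+01  5.87764331e-01  2.54444375e-14
 -7.29706049e+01  6.01350792e+01]
```

Hub is about (0.554, 0.152). The pivot is about (0.6075, 0.1475), pointing at about -4.8°; the lugs measure 33 mm across, and pivot to hub is about 54 mm. All of this agrees with the given sizes. The head and spares are clear of the crank circle. I'll grasp the folded sleeve next.

```bash
cat >> h.py <<'E'
HUB=np.array([.5535,.152]); PHI=np.radians(-4.8)
PIV=np.array([.6075,.1475,.108])
YAW=175.2
E
python3 - <<'E'
from h import *
from workcell import robot, jaws, state, get_image
jaws.move_gripper(.045,30)
e=np.array([np.cos(PHI),np.sin(PHI)])
p=PIV[:2]-.058*e
robot.goto([*p,.16],[-90,0,YAW])
im=get_image("wrist"); cv2.imwrite("pics/w1.png",im["color"][:,:,::-1])
s=state(); print(s["time"],s["eef_pos"],s["eef_rot"],s["ft_force"])
robot.servo_line([*p,.099],.08)
s=state(); print(s["time"],s["eef_pos"],s["ft_force"])
im=get_image("wrist"); cv2.imwrite("pics/w2.png",im["color"][:,:,::-1])
E
```

```text
2.3917 [0.54955905 0.15326597 0.16018976] [-9.00201379e+01  1.73840398e-02  1.75260385e+02] [ 0.24789873  0.41443338 -0.26213123]
3.3 [0.55014523 0.15249823 0.09956635] [-0.51098008 -0.0784618   0.11019097]
```

View pics/w2.png

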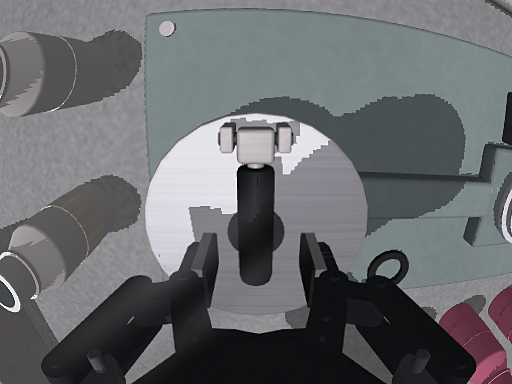

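The sleeve at col 255 lies centred between the fingers (205 to 310). I'll close and fold out along the arc.

```bash
python3 - <<'E'
from h import *
from workcell import robot, jaws, state, get_image
jaws.move_gripper(.0,25)
s=state(); print(s["time"],s["grip_width"],s["eef_pos"],s["ft_force"].round(1))
e=np.array([np.cos(PHI),np.sin(PHI),0]); S=.058
for a in np.linspace(0,1.55,11)[1:]:
    pt=PIV-S*np.cos(a)*e+[0,0,S*np.sin(a)-.009]
    robot.servo_line(pt,.06)
    s=state(); print(round(s["time"],2),round(a,2),(s["eef_pos"]-pt).round(4),s["ft_force"].round(1),round(s["grip_width"],4))
    if np.linalg.norm(s["ft_force"])>30: print("stop");break
for n in ["scene","wrist","top"]:
    im=get_image(n); np.savez(f"pics/{n}3.npz",**im); cv2.imwrite(f"pics/{n}3.png",im["color"][:,:,::-1])
E
```

```text
3.7083 0.017094632969025088 [0.54996475 0.15350929 0.09942327] [-0.9  4.2  1.2]
4.01 0.16 [0.0005 0.0012 0.0002] [ 0.8  5.9 -1.3] 0.017
4.31 0.31 [0.0005 0.0011 0.0001] [ 1.1  5.  -1.9] 0.0168
4.61 0.46 [ 0.0004  0.0011 -0.0001] [ 1.3  6.3 -2. ] 0.017
4.91 0.62 [ 0.0001  0.0011 -0.0003] [ 1.7  5.1 -1. ] 0.0167
5.21 0.78 [ 0.      0.0011 -0.0004] [ 0.   5.1 -1.7] 0.0168
5.51 0.93 [-0.0002  0.0011 -0.0005] [-0.3  5.7 -1.6] 0.017
5.81 1.08 [-0.0003  0.001  -0.0004] [-0.4  5.5 -0.4] 0.0165
6.11 1.24 [-0.0002  0.001  -0.0002] [-2.2  5.5  0. ] 0.0164
6.41 1.4 [-0.0002  0.001   0.0001] [-1.4  4.2  1.2] 0.0165
6.71 1.55 [ 0.0001  0.001  -0.    ] [-0.3  5.7 -0.2] 0.0147
```

View pics/wrist3.png

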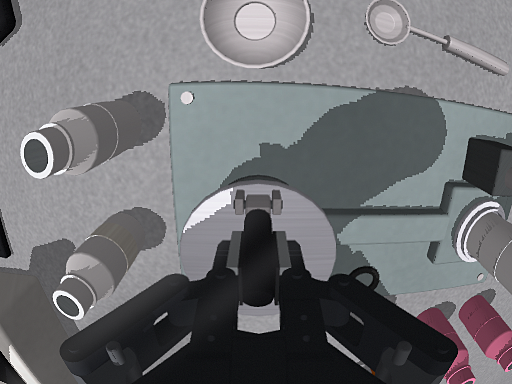

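View pics/scene3.png

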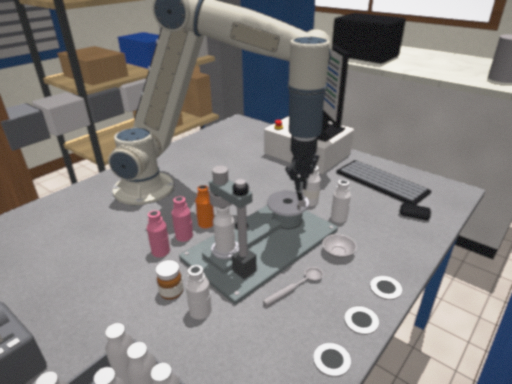

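In the wrist view the sleeve is held between the pads (rows 210 to 305, col 257), with the lugs behind at row 200. I'll check its uprightness from wrist depth.

```bash
python3 - <<'E'
from h import *
im=dict(np.load("pics/wrist3.npz")); K,R,t=cam(im); D=im["depth"]
for v in list(range(192,312,6)):
    for u in (257,):
        d=np.array([u-K[0,2],v-K[1,2]]); r=np.hypot(*d); th=r/K[0,0]
        ray=np.array([*(d/r*np.sin(th)),np.cos(th)]); p=ray/ray[2]*D[v,u]
        print(v,(R.T@(p-t)).round(4),im["color"][v,u])
E
```

```text
192 [0.6137 0.1521 0.0943] [153 152 161]
198 [0.616  0.1518 0.1124] [86 84 85]
204 [0.6138 0.1519 0.1176] [90 88 89]
210 [0.6131 0.152  0.1259] [29 29 32]
216 [0.6118 0.152  0.1324] [33 34 36]
222 [0.6102 0.1521 0.1376] [30 29 32]
228 [0.6082 0.1523 0.1417] [26 24 26]
234 [0.607  0.1523 0.1469] [19 20 20]
240 [0.6048 0.1525 0.1502] [18 16 18]
246 [0.6038 0.1526 0.1553] [16 15 18]
252 [0.6031 0.1526 0.1607] [19 19 21]
258 [0.601  0.1528 0.1635] [24 23 27]
264 [0.6003 0.1528 0.1683] [29 28 30]
270 [0.5989 0.1529 0.172 ] [31 31 33]
276 [0.598  0.1529 0.176 ] [29 28 31]
282 [0.5973 0.153  0.1802] [30 29 31]
288 [0.595  0.1532 0.1823] [24 24 26]
294 [0.592  0.1534 0.1834] [23 23 25]
300 [0.5877 0.1538 0.1831] [21 21 23]
306 [0.5806 0.1544 0.1799] [0 0 0]
```

Depth shows the sleeve leaning about 16° toward the hub (surface x 0.613 at z 0.126, 0.597 at z 0.180), so it slipped in the pads and the fold is only about 1.3 rad. I'll regrip centred on it and finish the fold.

```bash
cat >> h.py <<'E'
def wristcol(im,u=257,rows=range(204,300,3)):
    K,R,t=cam(im); D=im["depth"]; out=[]
    for v in rows:
        d=np.array([u-K[0,2],v-K[1,2]]); r=np.hypot(*d); th=r/K[0,0]
        ray=np.array([*(d/r*np.sin(th)),np.cos(th)]); p=ray/ray[2]*D[v,u]
        w=R.T@(p-t)
        if im["color"][v,u].sum()<130: out.append(w)
    return np.array(out)
def lean(im):
    p=wristcol(im); p=p[(p[:,2]>.125)&(p[:,2]<.178)]
    if len(p)<3: return None
    k=np.polyfit(p[:,2],p[:,0],1); return np.degrees(np.arctan(-k[0])),np.polyval(k,.108),len(p)
E
python3 - <<'E'
from h import *
from workcell import robot, jaws, state, get_image
def rep(): s=state(); print(round(s["time"],2),s["eef_pos"].round(4),s["ft_force"].round(1),round(s["grip_width"],4))
jaws.move_gripper(.045); rep()
print(lean(get_image("wrist")))
robot.servo_line([.593,.150,.150],.06); rep()
im=get_image("wrist"); print(lean(im)); cv2.imwrite("pics/w4.png",im["color"][:,:,::-1])
E
```

```text
7.26 [0.6063 0.1471 0.1569] [-0.3  0.2  0.1] 0.0451
(np.float64(18.134769112558164), np.float64(0.6190965737914453), 20)
7.71 [0.5929 0.15   0.1501] [-0.3  0.2  0.4] 0.0453
(np.float64(18.667996010773184), np.float64(0.6201904953799231), 21)
```

View pics/w4.png

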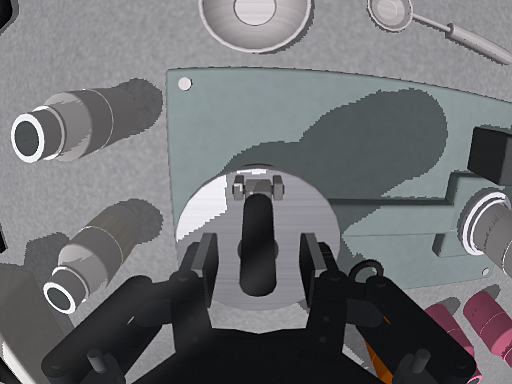

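The sleeve (col 258, tip at row 295) is between the pads. I'll close and push upright.

```bash
python3 - <<'E'
from h import *
from workcell import robot, jaws, state, get_image
def rep(): s=state(); print(round(s["time"],2),s["eef_pos"].round(4),s["ft_force"].round(1),round(s["grip_width"],4))
jaws.move_gripper(0,30); rep()
for x,z in [(.598,.1505),(.604,.151),(.610,.151)]:
    robot.servo_line([x,.150-(x-.593)*.084,z],.04); rep()
    im=get_image("wrist"); print(lean(im))
cv2.imwrite("pics/w5.png",im["color"][:,:,::-1])
E
```

```text
8.11 [0.5933 0.1502 0.1502] [0.3 0.4 1.1] 0.0167
8.38 [0.5972 0.1499 0.1508] [-4.9  1.3  5.1] 0.0169
(np.float64(14.875227276179618), np.float64(0.6194530474675799), 21)
8.73 [0.6031 0.1493 0.1514] [-5.3  1.8  6.2] 0.0171
(np.float64(10.318760922056905), np.float64(0.6192947605124696), 20)
9.08 [0.6095 0.1488 0.1515] [-5.1  2.   4.7] 0.0167
(np.float64(4.957541775806109), np.float64(0.618505262695087), 18)
```

View pics/w5.png

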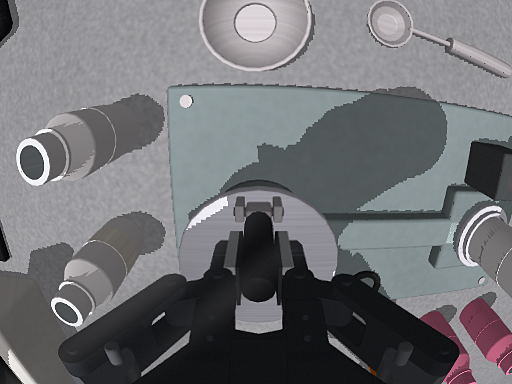

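The handle is now about 5° off vertical, roughly 1.48 rad. I'll push slightly more and refit the hub circle from the wrist cloud.

```bash
python3 - <<'E'
from h import *
from workcell import robot, jaws, state, get_image
def rep(): s=state(); print(round(s["time"],2),s["eef_pos"].round(4),s["ft_force"].round(1),round(s["grip_width"],4))
robot.servo_line([.6135,.1483,.151],.04); robot.hold(.3); rep()
im=get_image("wrist"); print(lean(im))
K,R,t=cam(im); D=im["depth"]; u,v=np.meshgrid(np.arange(512),np.arange(384))
d=np.stack([u-K[0,2],v-K[1,2]],-1); r=np.hypot(d[...,0],d[...,1])+1e-9; th=r/K[0,0]
P=np.concatenate([d/r[...,None]*np.tan(th)[...,None],np.ones(d.shape[:2]+(1,))],-1)*D[...,None]
W=(P-t)@R
m=(abs(W[...,2]-.093)<.007)&(np.hypot(W[...,0]-.555,W[...,1]-.152)<.09)&(v<270)
c=W[m][:,:2]; print(m.sum(),cv2.minEnclosingCircle(c.astype(np.float32)))
# rim fit: outer edge points per angle
from scipy.optimize import least_squares
a=np.degrees(np.arctan2(c[:,1]-.152,c[:,0]-.555)); rr=np.hypot(c[:,0]-.555,c[:,1]-.152)
pts=[c[(abs(a-k)<2.5)][np.argsort(rr[abs(a-k)<2.5])[-3]] for k in range(-120,125,5) if (abs(a-k)<2.5).sum()>6]
pts=np.array(pts); f=least_squares(lambda p:np.hypot(*(pts-p[:2]).T)-.066,[.555,.152],loss="soft_l1",f_scale=.002); print(len(pts),f.x,np.abs(f.fun).mean())
E
```

```text
9.68 [0.613  0.1485 0.1513] [-4.6  2.7  5.6] 0.0173
(np.float64(2.585342565736233), np.float64(0.6187959381756397), 17)
5838 ((0.5583409070968628, 0.15621323883533478), 0.06555523723363876)
37 [0.55493499 0.15668984] 0.00044791180866643275
```

Lean is now 2.6°, about 1.53 rad. The hub is about (0.556, 0.1525) in the TCP frame. I'll start cranking clockwise, logging tangential and radial force.

```bash
cat >> h.py <<'E'
HC=np.array([.556,.1525]); RC=.0565
def circ(deg,r=None):
    r=RC if r is None else r
    a=np.radians(-4.8-deg); return HC+r*np.array([np.cos(a),np.sin(a)])
def comps(s):
    d=s["eef_pos"][:2]-HC; a=np.arctan2(d[1],d[0]); er=np.array([np.cos(a),np.sin(a)]); et=np.array([er[1],-er[0]])
    f=s["ft_force"][:2]
    return a,f@et,f@er,np.hypot(*d)
def crank(robot,state,d0,d1,step=12,speed=.05,z=.151,log=None,settle=0):
    for g in np.arange(d0+step,d1+1e-6,step):
        robot.servo_line([*circ(g),z],speed)
        if settle: robot.hold(settle)
        s=state(); a,ft,fr,r=comps(s)
        act=(-4.8-np.degrees(a))
        act+=360*round((g-act)/360)
        print(f"t{s['time']:.2f} cmd{g:.0f} act{act:.1f} Ft{ft:.2f} Fr{fr:.2f} fz{s['ft_force'][2]:.1f} r{r*1e3:.1f} g{s['grip_width']*1e3:.1f}")
        if log is not None: log.append((g,act,ft,fr))
        if np.linalg.norm(s["ft_force"])>40: print("STOP");return False
    return True
E
python3 - <<'E'
from h import *
from workcell import robot, jaws, state, get_image
crank(robot,state,0,108)
for n in ["scene","wrist"]:
    im=get_image(n); cv2.imwrite(f"pics/{n}6.png",im["color"][:,:,::-1])
E
```

```text
t10.13 cmd12 act10.1 Ft-5.44 Fr-2.95 fz3.2 r56.6 g17.2
t10.52 cmd24 act21.8 Ft-6.59 Fr-3.43 fz2.9 r56.4 g17.2
t10.90 cmd36 act33.7 Ft-7.12 Fr-3.62 fz2.2 r56.2 g17.2
t11.28 cmd48 act45.6 Ft-5.74 Fr-2.96 fz0.5 r56.1 g16.9
t11.67 cmd60 act57.5 Ft-5.89 Fr-2.77 fz0.1 r55.9 g17.3
t12.05 cmd72 act69.6 Ft-5.98 Fr-4.88 fz-0.4 r55.3 g17.0
t12.43 cmd84 act81.7 Ft-5.56 Fr-5.30 fz0.5 r54.8 g17.1
t12.82 cmd96 act93.8 Ft-4.31 Fr-5.95 fz-1.4 r54.3 g17.1
t13.20 cmd108 act106.0 Ft-4.65 Fr-5.58 fz-2.2 r53.9 g16.8
```

View pics/scene6.png

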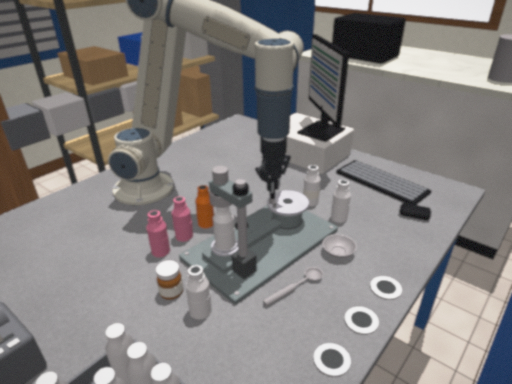

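View pics/wrist6.png

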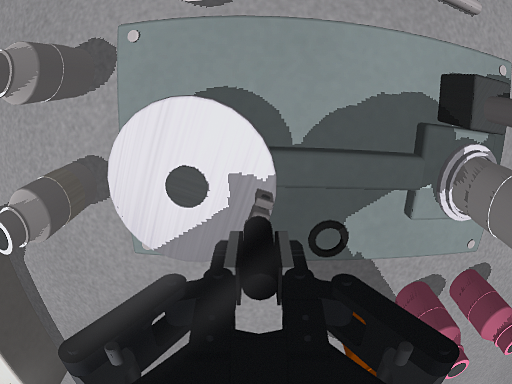

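The wheel turned about 106° with the handle held upright. In the wrist view the pivot lugs moved to (264,205) and the pads still hold the sleeve. The radial force suggests the hub is about 1 mm further in +y, so I'll trim that and go on. Contact can't come before about 240°.

```bash
echo 'HC=np.array([.556,.1537])' >> h.py
cat > c.py <<'E'
from h import *
import sys, json
from workcell import robot, jaws, state, get_image
d0,d1,thr=map(float,sys.argv[1:4]); log=[]
for g in np.arange(d0,d1,10):
    if not crank(robot,state,g,g+10,step=10,log=log): break
    if len(log)>1 and log[-1][2]<-thr and log[-2][2]<-thr: print("HEAVY"); break
im=get_image("scene"); np.savez("pics/scene_last.npz",**im)
E
python3 c.py 108 248 10
```

```text
t13.66 cmd118 act116.3 Ft-4.39 Fr-4.12 fz-2.1 r54.3 g17.3
t14.01 cmd128 act126.5 Ft-4.49 Fr-6.48 fz-3.8 r54.0 g17.2
t14.36 cmd138 act136.7 Ft-3.75 Fr-6.89 fz-4.6 r53.6 g17.1
t14.71 cmd148 act146.9 Ft-4.65 Fr-6.92 fz-4.0 r53.4 g17.2
t15.06 cmd158 act157.0 Ft-4.81 Fr-8.53 fz-4.8 r53.2 g17.2
t15.41 cmd168 act167.0 Ft-4.79 Fr-9.98 fz-6.3 r53.1 g17.3
t15.76 cmd178 act176.9 Ft-5.11 Fr-10.16 fz-6.4 r53.1 g16.8
t16.11 cmd188 act186.7 Ft-4.46 Fr-11.11 fz-3.4 r53.1 g16.8
t16.46 cmd198 act196.5 Ft-4.75 Fr-10.49 fz-2.5 r53.2 g17.0
t16.81 cmd208 act206.3 Ft-5.17 Fr-9.32 fz0.1 r53.3 g17.0
t17.16 cmd218 act216.2 Ft-5.25 Fr-7.64 fz3.2 r53.4 g16.7
t17.51 cmd228 act226.4 Ft-4.54 Fr-6.00 fz4.0 r53.6 g16.8
t17.86 cmd238 act236.6 Ft-5.46 Fr-4.89 fz4.7 r53.9 g17.2
t18.21 cmd248 act247.0 Ft-3.76 Fr-4.45 fz4.8 r54.1 g16.8
```

```bash
echo 'HC=np.array([.5570,.1535]); RC=.0558' >> h.py
python3 c.py 248 368 7.5
```

```text
t18.62 cmd258 act257.3 Ft-5.11 Fr-2.43 fz5.9 r54.6 g16.8
t18.97 cmd268 act267.5 Ft-3.81 Fr-1.28 fz4.9 r55.0 g16.9
t19.31 cmd278 act277.5 Ft-4.59 Fr-0.64 fz5.7 r55.6 g16.8
t19.65 cmd288 act287.3 Ft-5.44 Fr0.61 fz4.3 r56.1 g17.1
t19.99 cmd298 act296.9 Ft-6.02 Fr1.21 fz4.4 r56.6 g17.0
t20.33 cmd308 act306.4 Ft-8.12 Fr1.71 fz4.3 r57.2 g17.0
t20.68 cmd318 act315.8 Ft-9.17 Fr3.05 fz3.6 r57.6 g17.2
HEAVY
```

Ft rises steadily from 288° on, at about 1.2 N per 10° (0.9 expected once the seal loads). Fitting the actual positions puts the hub at about (0.5585, 0.1536). I'll re-read with the corrected centre and take small steps.

```bash
echo 'HC=np.array([.5583,.1536]); RC=.0556' >> h.py
python3 - <<'E'
from h import *
from workcell import robot, jaws, state, get_image
for i in range(4):
    robot.hold(.15); s=state(); a,ft,fr,r=comps(s); print(round(s["time"],2),"act",-4.8-np.degrees(a)+360*(a>0),ft.round(2),fr.round(2),r.round(4))
log=[]
crank(robot,state,315.5,325.5,step=5,log=log)
im=get_image("scene"); np.savez("pics/scene7.npz",**im); cv2.imwrite("pics/scene7.png",cv2.resize(im["color"][150:300,150:350,::-1],None,fx=4,fy=4,interpolation=cv2.INTER_CUBIC))
E
```

```text
20.88 act 315.0380295673891 -8.7 3.13 0.0565
21.02 act 315.0256475494809 -6.97 2.94 0.0566
21.18 act 315.062931086887 -8.83 2.1 0.0566
21.32 act 315.020768425778 -7.77 2.75 0.0566
t21.57 cmd320 act317.9 Ft-11.05 Fr0.42 fz4.9 r56.9 g16.8
t21.82 cmd326 act322.7 Ft-10.26 Fr1.32 fz4.4 r57.0 g17.1
```

View pics/scene7.png

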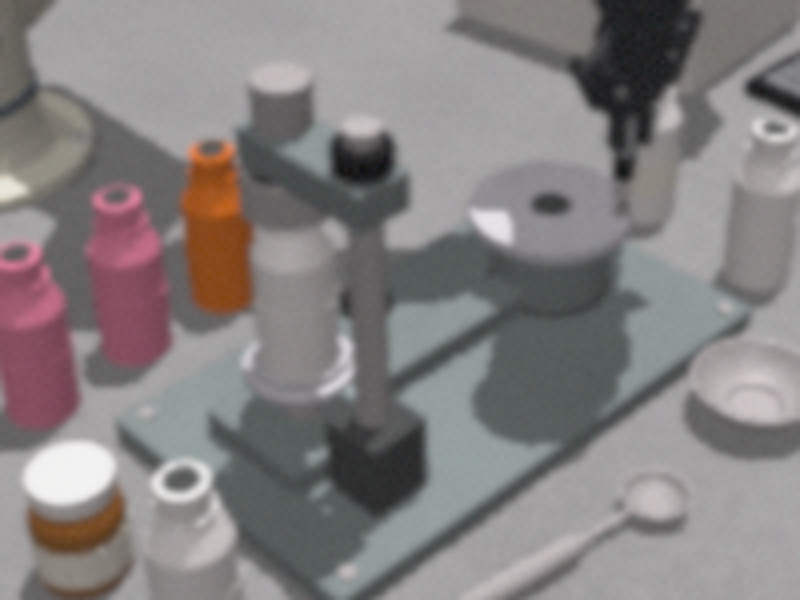

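The crop shows the bottle neck well inside the skirt at about (290,220). The crank now reads about 10 to 11 N, against 4 to 5 N in free rise. I'll take settled readings before letting go.

```bash
python3 - <<'E'
from h import *
from workcell import robot, jaws, state, get_image
F=[]
for i in range(6):
    robot.hold(.12); s=state(); a,ft,fr,r=comps(s); F.append(ft); 
print(np.round(F,2),np.mean(F),fr,r,-4.8-np.degrees(a)+360)
im=get_image("wrist"); cv2.imwrite("pics/w8.png",im["color"][:,:,::-1])
E
```

```text
[ -9.82  -9.71  -9.84  -9.49  -9.78 -10.02] -9.776478439970921 0.5474126925619764 0.057046592253248006 322.6606131108835
```

View pics/w8.png

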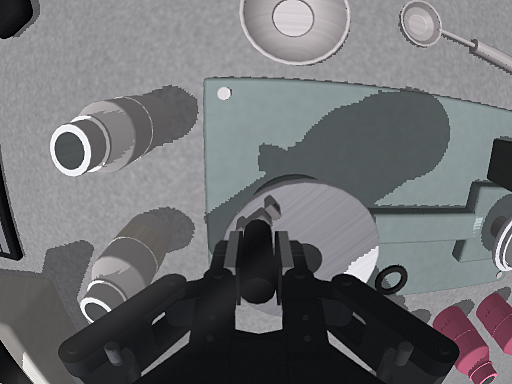

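Settled at 9.8 N, about 5 N above the paused free-rise value of about 4.6, so the seal is firm. I'll relax the arm to the balance force, let go and retreat straight up.

```bash
python3 - <<'E'
from h import *
from workcell import robot, jaws, state, get_image
robot.servo_line([*circ(323.8,.0563),.151],.02)
s=state(); print(s["time"],comps(s),s["ft_force"])
jaws.move_gripper(.06)
s=state(); print(s["time"],comps(s),s["ft_force"])
im=get_image("wrist"); cv2.imwrite("pics/w9.png",im["color"][:,:,::-1])
E
```

```text
22.875 (np.float64(0.573372927283821), np.float64(-6.479929415308452), np.float64(-0.3772941898672721), np.float64(0.05710005679122895)) [-3.83211434  5.23896324  3.97890824]
23.3583 (np.float64(0.5430668599487989), np.float64(-0.025233926110023203), np.float64(-0.5266758157877758), np.float64(0.056226714391750116)) [-0.46394183 -0.25056366 -0.93538266]
```

View pics/w9.png

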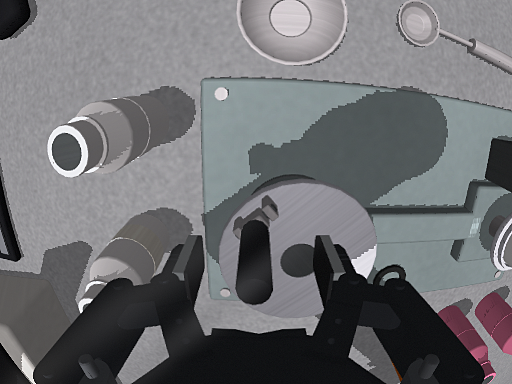

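The fingers are clear on both sides of the sleeve (185–200 and 315–330, against 240–272). I'll retreat upward and check.

```bash
python3 - <<'E'
from h import *
from workcell import robot, jaws, state, get_image
s=state(); p=s["eef_pos"]
robot.servo_line([p[0],p[1],.26],.12)
robot.servo_line([p[0]-.18,p[1]+.05,.28],.2)
s=state(); print(s["time"],s["eef_pos"],s["ft_force"])
for n in ["scene","top"]:
    im=get_image(n); np.savez(f"pics/{n}10.npz",**im)
    c=im["color"][150:300,150:350] if n=="scene" else im["color"][110:260,120:320]
    cv2.imwrite(f"pics/{n}10.png",cv2.resize(c[:,:,::-1],None,fx=4,fy=4,interpolation=cv2.INTER_CUBIC))
# handle tilt from both views
P=cloud(dict(np.load("pics/top10.npz"))); C=im["color"].astype(int)
m=(C.sum(2)<150)&(np.hypot(P[...,0]-.556,P[...,1]-.152)<.085)&(P[...,2]>.11)&(P[...,2]<.2)
q=P[m]; print(len(q)); q=q[q[:,2]>.178]; print("tip(top)",q.mean(0),len(q))
S=dict(np.load("pics/scene10.npz")); P=cloud(S); C=S["color"].astype(int)
m=(C.sum(2)<170)&(np.hypot(P[...,0]-.556,P[...,1]-.152)<.085)&(P[...,2]>.115)&(P[...,2]<.195)
q=P[m]; 
for z in np.arange(.12,.19,.012):
    k=abs(q[:,2]-z)<.006; print(round(z,3),k.sum(),q[k].mean(0).round(4) if k.any() else "")
E
```

```text
25.5583 [0.42692187 0.23254227 0.27956464] [-0.0845976  -0.26590224 -0.26168158]
53
tip(top) [0.59868234 0.18336637 0.18453926] 33
0.12 0 
0.132 12 [0.6041 0.1784 0.133 ]
0.144 10 [0.6039 0.1771 0.1438]
0.156 12 [0.6046 0.1776 0.1563]
0.168 9 [0.6038 0.1774 0.1693]
0.18 10 [0.604  0.177  0.1809]
```

View pics/scene10.png

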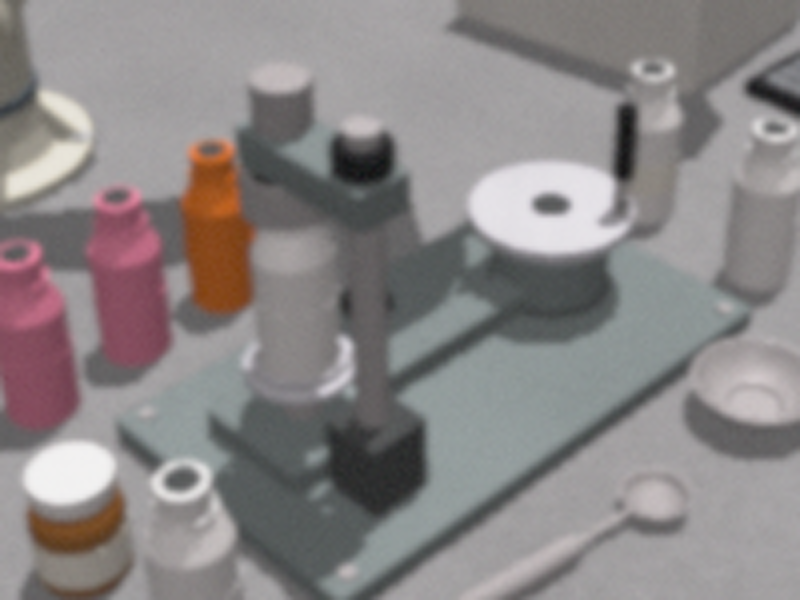

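View pics/top10.png

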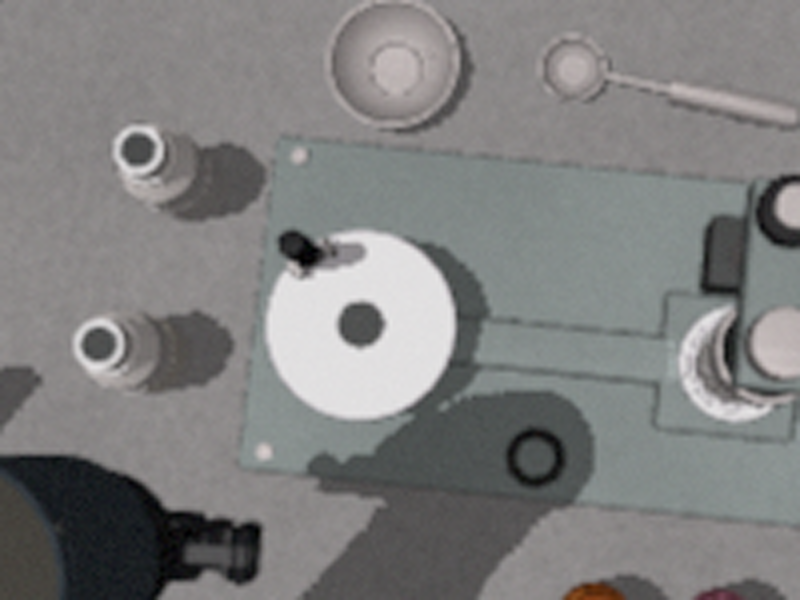

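The handle is upright in both views: its axis drifts by less than 1 mm over 50 mm of height. The wheel hasn't sprung back, the spares and jar haven't moved, and the robot is clear. I'm handing the job in.

```bash
python3 - <<'E'
from h import *
a=dict(np.load("pics/top0.npz")); b=dict(np.load("pics/top10.npz"))
for n,(x0,x1,y0,y1) in dict(spA=(350,385,160,195),jar=(350,385,198,230),spB=(145,175,137,165),spC=(135,165,183,212)).items():
    g=[cv2.cvtColor(i["color"][y0:y1,x0:x1],cv2.COLOR_RGB2GRAY).astype(np.float32) for i in (a,b)]
    print(n,"shift px",cv2.phaseCorrelate(*g)[0])
from workcell import workorder; print(workorder.finish_job())
E
```

```text
spA shift px (-0.03856831791122417, 0.038140770851370576)
jar shift px (-0.06176198823736101, 0.0377586305289217)
spB shift px (0.17432190254019808, 0.07932769249640437)
spC shift px (-0.04694157098623997, -0.06400749002425066)
the job is handed in; nothing more can be done
None
```

I folded the handle upright, cranked the wheel about 320° clockwise until the bottle was pressed against the seal, let go, backed clear and handed the job in at about 26 s. No verdict was reported, so the result rests on my own checks.

- **Handle:** the first lift slipped in the pads and left it leaning about 16–18°. I regripped and pushed it to about 1.53 rad before cranking. After release, both camera views show it standing vertical.
- **Clamping force:** estimates disagree somewhat. Settled crank force rose from about 4.6 N in free rise to 9.8 N, which suggests about 55 N on the seal. The wheel travel since the force began rising (275–288°) suggests 36–50 N. All of these lie within 25–85 N, but I could not measure the seal force directly.
- **Wheel after letting go:** it did not noticeably spring back, reading about 320° from the top view against 322° while held.
- **Surroundings:** the spare bottles and the jar shifted less than 0.2 pixels in the top view, and the wrist force is about zero, so the robot touches nothing.
- **Calibration mismatch:** the cameras and the crank motion disagreed on the hub position by 2–5 mm. I corrected the circle while cranking; the sideways force on the handle peaked at about 11 N.

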